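# Shut the vial drawer and hold the oil chest's lid open

### The arm

A 6-joint arm with a two-finger parallel gripper is mounted at the origin on the work surface. World frame = base frame: x ahead of the robot, y to its left, z up, the work surface at z = 0. Lengths are in mm, angles in rad, forces in N, time in s.
With the tool pointing down it reaches from about 400 to 925 mm from the base axis. Payload 12.5 kg.
Tool frame: the origin (TCP) lies on the front face of the gripper's body, between the roots of the fingers; the fingertips stand 78 mm ahead of it and the grasp point (between the pads) lies 59 mm ahead of it (env.nose_length is the distance from the TCP to the fingertips, in mm); z points along the fingers, y is the line along which they close (so a half turn about z gives the same grasp; the last joint's range is limited). The gripper opens to 95 mm and grips with 3 to 60 N. Pads are 20 mm wide; open, the fingers measure 119 mm over their backs; the gripper's body (75 mm by 180 mm) begins 59 mm behind the grasp point.
Start: joints at [1.011, 0.491, 1.559, -0, 1.092, -0.106], TCP at [273.973, 561.762, 292.261] pointing down, gripper open.
Joint ranges: [-3.1, 3.1], [-0.84, 2.19], [0.05, 2.79], [-1.13, 4.28], [0.06, 2.93], [-2.69, 2.69]. Speed limits (rad/s): [2.22, 2.22, 2.79, 3.14, 3.14, 3.14].

### API

Orientations are given as [roll, pitch, yaw] about the fixed x, y, z axes, in that order (R = Rz(yaw) Ry(pitch) Rx(roll)).
In Python, from cell import env gives the robot as it stands.
- The arm moves only by the tool jog_arm, never from a script. Its argument "motion" is a list of rows, each a list of 7 numbers: the turn, a rotation vector about the tool's x, y, z in degrees, then the shift along the tool's x, y, z in mm, then the finger opening in mm, from 0 to 95.1. In form: [[wx, wy, wz, x, y, z, hand], ...]. A call has 1 to 10 rows; each row shifts and turns the commanded pose from where the row before left it, along the tool's axes as they then stand; what a row does not reach is not made up. A row lasts 1/8 s, in which the tool goes at most 62.5 mm and 10.7 degrees, less where a joint would pass 70% of its speed; a pose out of reach is approached as far as the arm can. A call is refused whole if a number of a shift passes 62.5 or a number of a turn 10.7, either way. A call with a gripper value outside its range is refused whole. The fingers move at their own pace and stop on an object; the grip force is fixed at half the most. Time passes only in rows, so rows that do not move let the fingers close. It gives the time, the measured TCP pose, the force, the opening and the grip force at its end, in the units of the state.
- env.state(): the state, without advancing time (a new reading comes with each control period).
- env.read_camera(name): name is "side" or "top"; returns a dict with "color" (384x512x3 uint8, red, green, blue), "z_map" (384x512 float32, mm along the optical axis (not along the pixel's ray), 0 where there is no reading), "camera_matrix" (3x3 intrinsics, pixels), "world_to_cam" (4x4, takes a point from world to camera coordinates). Camera axes: x right, y up, looking along -z (the intrinsics and any distortion apply to the point x, -y, -z); pixel columns grow to the right and rows downward; lengths in mm; the calibration is good to about 2 mm. A picture is of the moment at which its call begins.
- env.job_done(): hands the job in; it is judged then, once.
Trained networks look in the newest picture that a camera, given by its name, has taken for a name from the list of things; names that differ only in an ending like _2 or _b are one class to them, and where a whole thing is asked for, a point or a joint stands for the part that bears it (a point fixed in the world has none). Each returns a list of dicts, best first, with "score" (0 to 1); they miss things now and then, are a little off and sometimes report something else, mostly with a low value. They report only what shows in the picture. A call takes as long as a camera call.
- env.recognise(camera, thing): "location" ([column, row] in pixels, amid what is visible of it).
The state is a dict: "t": time; "joints": joint angles; "qvel": joint speeds; "tau": joint torques, N m; "eef_pos": TCP position; "tcp_rot": TCP orientation; "ft_force": force on the tool from outside, world axes, zero at the start; "moment": the same for the moment, N m; "opening": opening from 0.0 (shut) to 1.0 (fully open); "grip_force": force on a finger pad.
Only numpy, scipy, OpenCV 4.12 (cv2) and the standard library are available. Lean on these libraries where they do the work, as an engineer would, in place of code of your own. Each camera call takes 0.05 s, during which the arm holds its last target. There are 200 camera calls.

### The job

The vials are loaded in the wooden oil chest: first push its drawer fully home while the lid is still down, then raise the lid, which has a bar handle in front, to 40 degrees from closed (within about five degrees), never letting it swing wide open, and hold it there still so that the blender can pick out oils with both hands. The lid falls shut when let go, so finish while still holding it at that angle, with the drawer still shut. Leave the bottles, jar, cap, beaker and calculator standing around undisturbed.

Things in the scene. Friction and masses are not known exactly. Their poses are not given: they have to be found in the camera images.
- chest: pale wooden chest, 160 deep (x) x 300 wide (y) x 110 mm high, fixed to the bench, level, turned about the vertical; origin: centre of its underside, on the work surface; front (-x) faces the robot. Its left part (y +20 to +150 mm) holds a drawer under a fixed top, its right part (y -150 to +20 mm) is a well of amber bottles under the lid. Front of chest, shut drawer and closed lid: x = -80 mm
- drawer (a joint): drawer opening, m: 0 = fully home against its stop, positive = pulled out towards the chest's -x, at most 0.09; starts 0.04 to 0.075 open. About 1.5 N of friction; stays where it is left
- drawer_knob (a point): centre of the front end of the drawer's round steel knob, 20 mm wide, 18 mm proud of the middle of the drawer's front panel (106 wide x 84 mm high); 60 mm above the work surface; in the chest's frame y = +85 mm and, when shut, x = -98 mm. Axes as the chest's. Pushing knob or panel towards the chest's +x shuts the drawer
- lid (a joint): lid angle in rad: 0 = closed and level, positive = open, 0.698 = 40 degrees; at most 1.9. No spring, next to no hinge friction: it falls shut when let go (and falls open past about 1.5). Lid about 0.35 kg (0.25 to 0.5)
- lid_bar (a point): middle of the lid's bow handle: a round dark steel bar, 12 mm thick, 100 mm long along the chest's y, level with the lid board, 36 mm clear in front of its edge, nothing beneath. Closed: 116.5 mm above the work surface, x = -122, y = -65 mm in the chest's frame. Can be pinched from above, a finger either side of it in the chest's x; being round, it turns between the fingers as the lid rises
- lid_hinge (a point): middle of the hinge line, along the chest's y at the lid's far edge: x = +80, y = -65, z = 110.5 mm in the chest's frame. Lid board 160 x 170 x 12 mm. In the lid's frame here (closed: axes as the chest's) the bar's centre is at x = -202, y = 0, z = +6 mm. Opening swings the bar up and away from the robot
- bottle_a: bystander: amber bottle with black cap and paper label, 38 mm wide, 90 mm high, beside the chest; origin at the centre of its underside
- bottle_b: bystander: second bottle like bottle_a, on the chest's other side; origin at the centre of its underside
- jar: bystander: small jar 44 mm wide, 50 mm high, standing on the chest's fixed top behind the middle of the drawer part; origin at the centre of its underside
- cap: bystander: white cap 26 mm wide, 16 mm high, on the surface in front of the chest's middle; origin at the centre of its underside
- beaker: bystander: clear beaker 60 mm wide, 60 mm high, off to one side; origin at the centre of its underside
- calculator: bystander: black desk calculator 150 x 80 x 14 mm lying off to one side; origin at the centre of its underside

How it is judged (in metres and radians):
On the way, in this order (a step that is already met when the one before it is completed fails the run):
1. the drawer is fully home while the lid is still closed (value of joint drawer below 0.004 m and value of joint lid below 0.1 rad), for 0.2 s.
2. the lid is held by the fingers at 40 degrees (value of joint lid between 0.593 and 0.803 rad and contact force between lid and the fingers above 0.5 N), for 0.2 s.
At the end, for the whole second after the job is handed in: The lid stands still (under 0.1 rad/s) 34 to 46 degrees open, carried by the robot's fingers (more than 0.5 N on it) and by no other thing, and the drawer is within 5 mm of fully home (all of step 2 and velocity of joint lid between -0.1 and 0.1 rad/s and value of joint drawer below 0.005 m and contact force between lid and bottle_a below 0.1 N and contact force between lid and bottle_b below 0.1 N and contact force between lid and jar below 0.1 N and contact force between lid and cap below 0.1 N and contact force between lid and beaker below 0.1 N and contact force between lid and calculator below 0.1 N); the arm keeps its last pose, push and grip.
It fails at once if the lid is swung wide open (past 63 degrees) (value of joint lid above 1.1 rad).
It fails at once if a bottle, the jar, cap, beaker or calculator is displaced by more than 30 mm or tipped (distance of any of bottle_a, bottle_b, jar, cap, beaker, calculator from where it was at the start of the episode above 0.03 m or angle between any of bottle_a, bottle_b, jar, cap, beaker, calculator's own z axis and vertical above 0.4 rad).
It also fails if it takes over 48 s, if anything falls off the work surface, if the arm or the gripper's body presses on something with over 40 N, if the wrist force passes 120 N, or if a joint passes its speed limit or range.

## Working session

There is one attempt and no reset: what is moved stays moved. The work goes in short steps, Python scripts to look and compute and a tool call to move; the robot and the scene stay as the last step left them, time stands still between calls to the robot, and variables do not carry over. Pictures are saved under pics/ and viewed, at most 10 in all, crops included, and the job is handed in when it is done.

Besides the shell and the picture viewer there is one more tool, called after "Request:" as name([rows], argument=value, ...), one row to a line, values as JSON. jog_arm: Moves the arm, as the interface text tells. Its arguments: {"type":"object","properties":{"motion":{"type":"array"}},"required":["motion"]}

```bash
mkdir -p pics; cat > h.py <<'E'
import numpy as np, cv2
from cell import env
def cam(n):
    return env.read_camera(n)
def world(c,u,v,z=None):
    K=c["camera_matrix"];d=z if z else c["z_map"][int(round(v)),int(round(u))]
    p=np.array([(u-K[0,2])/K[0,0]*d,-(v-K[1,2])/K[1,1]*d,-d,1])
    return (np.linalg.inv(c["world_to_cam"])@p)[:3]
def cloud(c):
    K=c["camera_matrix"];d=c["z_map"];v,u=np.indices(d.shape)
    p=np.stack([(u-K[0,2])/K[0,0]*d,-(v-K[1,2])/K[1,1]*d,-d,np.ones_like(d)],-1)
    w=(p@np.linalg.inv(c["world_to_cam"]).T)[...,:3];w[d==0]=np.nan
    return w
E
python3 - <<'E'
from h import *
ims=[]
for n in("top","side"):
    c=cam(n);ims.append(c["color"]);cv2.imwrite(f"pics/{n}1.png",c["color"][...,::-1])
    for t in("chest","drawer_knob","lid_bar","lid","bottle_a","jar","cap","beaker","calculator"):
        for r in env.recognise(n,t)[:2]:
            print(n,t,round(r["score"],2),np.round(r["location"]),np.round(world(c,*r["location"])))
print(env.state())
E
```

```text
top chest 0.95 [263. 185.] [641.  -4. 128.]
top drawer_knob 0.73 [241. 214.] [556.  70.  20.]
top lid_bar 0.91 [284. 177.] [668. -70. 119.]
top lid 0.67 [281. 178.] [665. -63. 124.]
top bottle_a 0.56 [201. 172.] [695. 202.  62.]
top jar 0.7 [241. 162.] [710.  62. 157.]
top cap 0.73 [280. 178.] [665. -58. 122.]
top beaker 0.61 [104. 231.] [503. 545.   9.]
top beaker 0.6 [279. 177.] [667. -56. 120.]
top calculator 0.85 [403. 220.] [ 528. -481.   20.]
side chest 0.78 [249. 203.] [635.  71. 112.]
side drawer_knob 0.83 [268. 220.] [571.  85.  58.]
side lid_bar 0.64 [247. 174.] [661. -38. 124.]
side lid_bar 0.36 [215. 252.] [701. 237.  71.]
side lid 0.79 [249. 169.] [660. -68. 120.]
side bottle_a 0.61 [243. 144.] [ 709. -220.   89.]
side bottle_a 0.51 [219. 252.] [693. 232.  67.]
side jar 0.65 [301. 125.] [ 527. -464.   10.]
side jar 0.47 [224. 196.] [702.  94. 156.]
side cap 0.62 [299. 213.] [483.   2.  17.]
side cap 0.58 [264. 368.] [512. 517.   7.]
side beaker 0.93 [264. 365.] [514. 511.  10.]
side calculator 0.86 [302. 122.] [ 525. -484.   10.]
{'t': 1.0, 'joints': array([ 1.01139234e+00,  4.90911315e-01,  1.55893181e+00,  1.26903173e-06,
        1.09172173e+00, -1.05602771e-01]), 'qvel': array([-5.19018184e-05,  5.68775776e-04,  3.33184091e-04, -9.47591914e-04,
       -1.01031349e-03, -1.37479305e-03]), 'tau': array([-3.14877521e-03, -6.12491155e+01, -2.58422291e+01,  6.91600400e-02,
        4.47959255e-02, -1.21326220e-04]), 'eef_pos': array([273.96837768, 561.74604598, 292.24294042]), 'tcp_rot': array([3.14156489e+00, 1.81022783e-06, 2.68779086e+00]), 'ft_force': array([ 0.15826551,  0.43326617, -0.40745406]), 'moment': array([0.04804965, 0.01029945, 0.03318463]), 'grip_force': 0.0, 'opening': 1.0041121979713985}
```

View pics/top1.png

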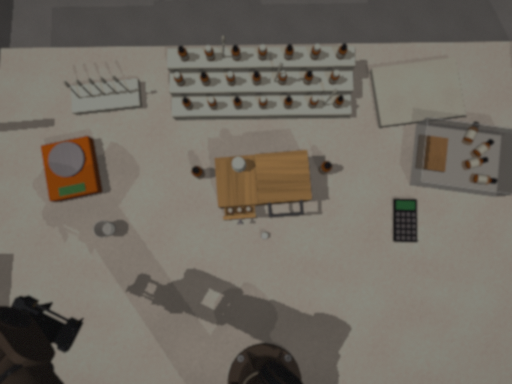

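View pics/side1.png

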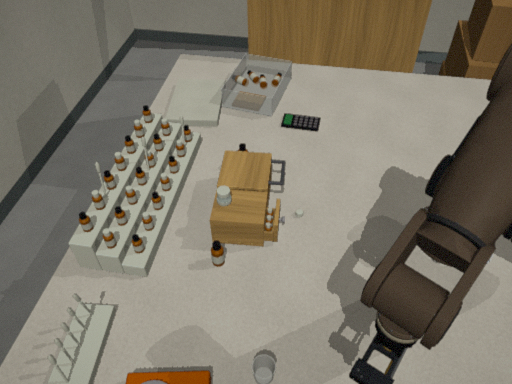

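```bash
python3 - <<'E'
from h import *
for n in("top","side"):
    c=cam(n);w=cloud(c);rgb=c["color"].astype(int)
    wood=(rgb[...,0]-rgb[...,2]>40)
    m=wood&(w[...,2]>100)&(w[...,2]<132)&(abs(w[...,1])<200)&(w[...,0]>520)&(w[...,0]<800)
    r=cv2.minAreaRect(w[m][:,:2].astype(np.float32));print(n,m.sum(),r,np.median(w[m][:,2]))
    p=w[m];ys=p[:,1]
    # front/back edge lines by y bins
    f=[];b=[]
    for y in range(-130,120,10):
        q=p[(ys>y)&(ys<y+10)]
        if len(q)>3:f.append((y+5,q[:,0].min()));b.append((y+5,q[:,0].max()))
    for e in(f,b):
        e=np.array(e);k=np.polyfit(e[:,0],e[:,1],1);print(k,np.arctan(k[0]),np.round(e[:,1]))
    cv2.imwrite(f"pics/{n}c.png",cv2.resize(c["color"][130:260,180:340,::-1],(800,650)[:2] if 0 else (736,598),interpolation=cv2.INTER_CUBIC))
    if n=="side":
        # dark bar
        d=(rgb.sum(2)<200)&(w[...,2]>85)&(w[...,2]<130)&(w[...,0]<660)&(w[...,0]>500)&(abs(w[...,1])<160)
        print("bar",d.sum(),np.round(w[d][:: max(1,d.sum()//15)]))
E
```

```text
top 4417 ((646.6064453125, -3.905792236328125), (199.5182342529297, 298.95556640625), 4.058432102203369) 119.78644889939255
[-2.04494210e-01  5.76801265e+02] -0.2017131571832702 [597. 594. 594. 594. 592. 591. 591. 592. 589. 589. 589. 589. 586. 586.
 584. 552. 546. 584. 543. 581. 581. 540. 578. 544. 540.]
[-1.3928456e-01  7.4016161e+02] -0.1383941855895947 [755. 752. 751. 751. 752. 749. 749. 750. 750. 746. 746. 746. 746. 744.
 743. 742. 743. 742. 739. 739. 685. 691. 737. 738. 737.]
side 3442 ((647.3900146484375, -2.2532501220703125), (201.64915466308594, 306.4971008300781), 4.108613967895508) 118.53590941286814
[-1.72539214e-01  5.81627801e+02] -0.17085700913437893 [599. 598. 596. 594. 594. 594. 593. 591. 593. 592. 591. 589. 590. 588.
 586. 586. 546. 585. 584. 584. 541. 545. 583. 581. 540.]
[-6.84002647e-02  7.46916965e+02] -0.06829389078768369 [756. 756. 754. 751. 754. 751. 751. 750. 751. 748. 750. 749. 747. 746.
 746. 745. 745. 743. 744. 742. 743. 741. 740. 741. 738.]
bar 77 [[ 592. -120.  117.]
 [ 568. -115.  120.]
 [ 554. -108.  121.]
 [ 554.  -88.  126.]
 [ 594.  -90.  108.]
 [ 550.  -81.  119.]
 [ 594.  -95.   86.]
 [ 553.  -59.  117.]
 [ 546.  -53.  119.]
 [ 548.  -43.  121.]
 [ 592.  -57.   91.]
 [ 546.  -31.  119.]
 [ 576.  -17.  119.]
 [ 561.  -20.  118.]
 [ 589.  -19.  106.]
 [ 587.   16.   92.]]
```

View pics/topc.png

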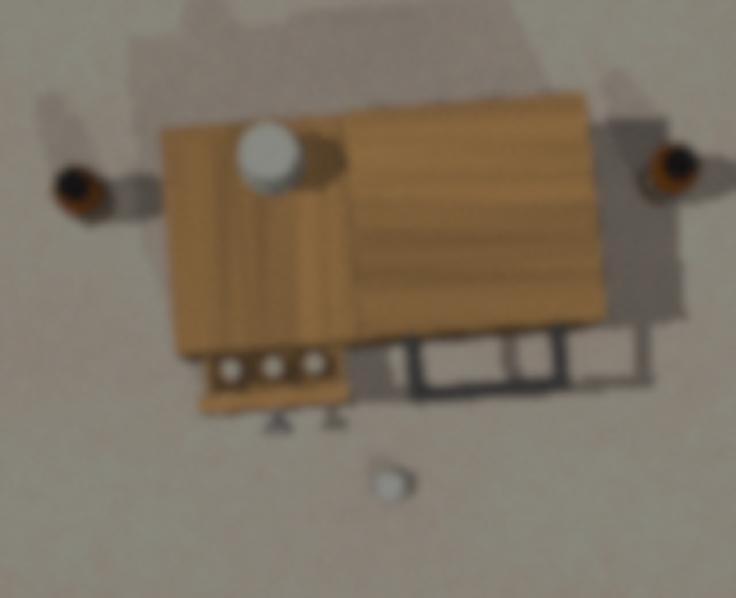

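View pics/sidec.png

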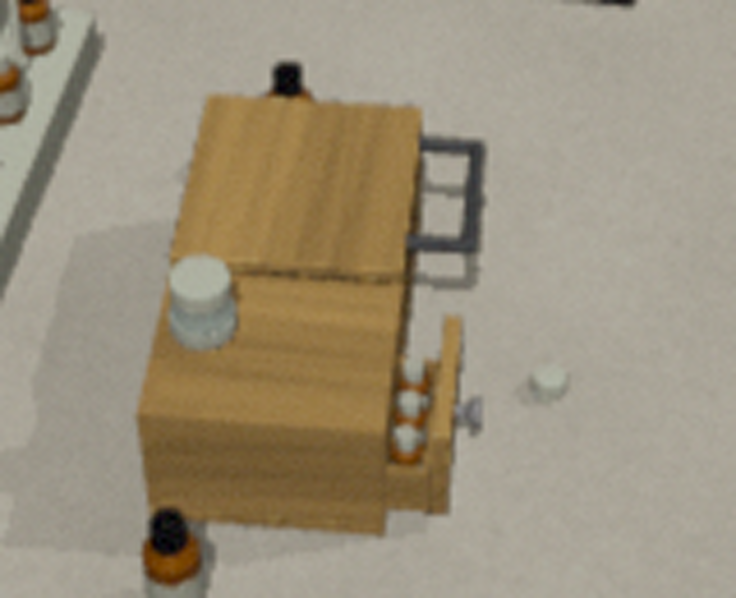

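Request:
jog_arm([
  [0,0,10,0,0,0,0],
  [0,0,10,0,0,0,0],
  [0,0,10,0,0,0,0],
  [0,0,10,0,0,0,0],
  [0,0,10,0,0,0,0],
  [0,0,9.5,0,0,0,0],
  [0,0,0,-50,18,0,0],
  [0,0,0,-50,18,0,0],
  [0,0,0,-50,18,0,0],
  [0,0,0,-50,18,0,0],
])

```text
t: 2.35
eef_pos: [361.9, 366.5, 292.4]
tcp_rot: [3.141, -0.0, 1.65]
ft_force: [0.3, 0.4, -0.0]
opening: 0.024
grip_force: 0.0
```

Request:
jog_arm([
  [0,0,0,-50,17,20,0],
  [0,0,0,-50,17,20,0],
  [0,0,0,-50,17,20,0],
  [0,0,0,-50,18,26,0],
  [0,0,0,-50,18,40,0],
  [0,0,0,-56,17,40,0],
  [0,0,0,0,0,0,0],
])

```text
t: 3.22
eef_pos: [485.7, 77.8, 131.3]
tcp_rot: [-3.138, -0.0, 1.645]
ft_force: [-0.2, 0.9, -0.6]
opening: 0.005
grip_force: 0.0
```

```bash
python3 - <<'E'
from h import *
c=cam("side");print(env.recognise("side","drawer_knob")[:1],np.round(env.state()["eef_pos"]))
cv2.imwrite("pics/s2.png",cv2.resize(c["color"][130:280,180:380,::-1],(800,600),interpolation=cv2.INTER_CUBIC))
E
```

```text
[{'location': [270.4, 221.2], 'score': 0.76}] [485.  80. 133.]
```

View pics/s2.png

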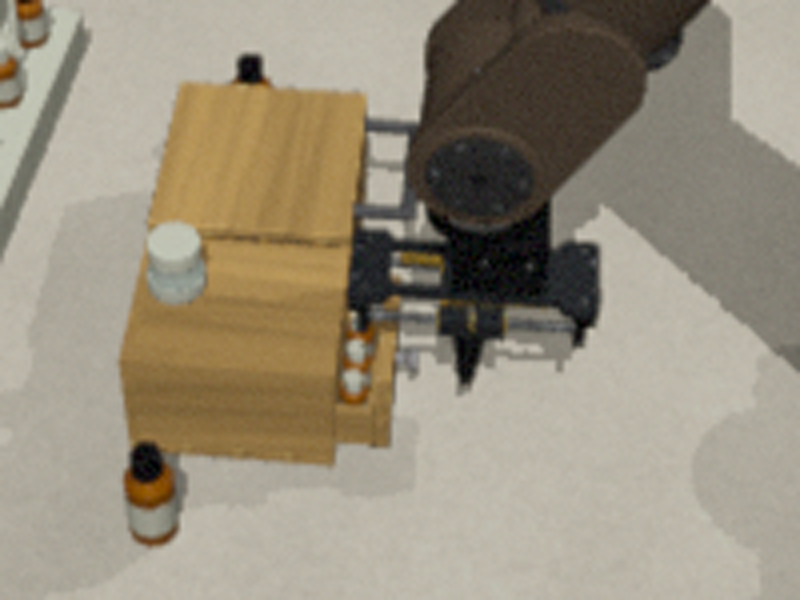

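Request:
jog_arm([
  [0,0,0,0,0,0,0],
  [0,0,0,0,0,0,0],
])

```text
t: 3.58
eef_pos: [485.2, 81.5, 134.2]
tcp_rot: [3.14, -0.0, 1.651]
ft_force: [-0.4, 0.6, 0.5]
opening: 0.003
grip_force: 0.0
```

Request:
jog_arm([
  [0,0,0,-12,0,8,0],
  [0,0,0,0,8,0,0],
  [0,0,0,0,8,0,0],
  [0,0,0,0,8,0,0],
  [0,0,0,0,8,0,0],
  [0,0,0,0,8,0,0],
  [0,0,0,0,8,0,0],
  [0,0,0,0,6,0,0],
  [0,0,0,0,4,0,0],
  [0,0,0,0,0,0,0],
])

```text
t: 4.82
eef_pos: [544.4, 73.2, 125.4]
tcp_rot: [3.141, -0.0, 1.649]
ft_force: [0.1, 0.1, -0.2]
opening: 0.002
grip_force: 0.0
```

Request:
jog_arm([
  [0,0,0,0,3,0,0],
  [0,0,0,0,3,0,0],
  [0,0,0,0,2,0,0],
  [0,0,0,0,0,0,0],
])

```text
t: 5.32
eef_pos: [552.3, 73.8, 125.4]
tcp_rot: [3.141, -0.0, 1.649]
ft_force: [-0.1, 0.1, -0.2]
opening: 0.004
grip_force: 0.1
```

Request:
jog_arm([
  [0,0,0,0,2,0,0],
  [0,0,0,0,2,0,0],
  [0,0,0,0,2,0,0],
])

```text
t: 5.7
eef_pos: [556.7, 74.1, 125.2]
tcp_rot: [-3.138, -0.0, 1.649]
ft_force: [-14.0, -2.2, 9.3]
opening: 0.004
grip_force: 7.5
```

```bash
python3 - <<'E'
from h import *
c=cam("side");print(env.recognise("side","drawer_knob")[:1],np.round(env.state()["eef_pos"]))
cv2.imwrite("pics/s3.png",cv2.resize(c["color"][150:250,210:340,::-1],(780,600),interpolation=cv2.INTER_CUBIC))
E
```

```text
[] [557.  74. 125.]
```

View pics/s3.png

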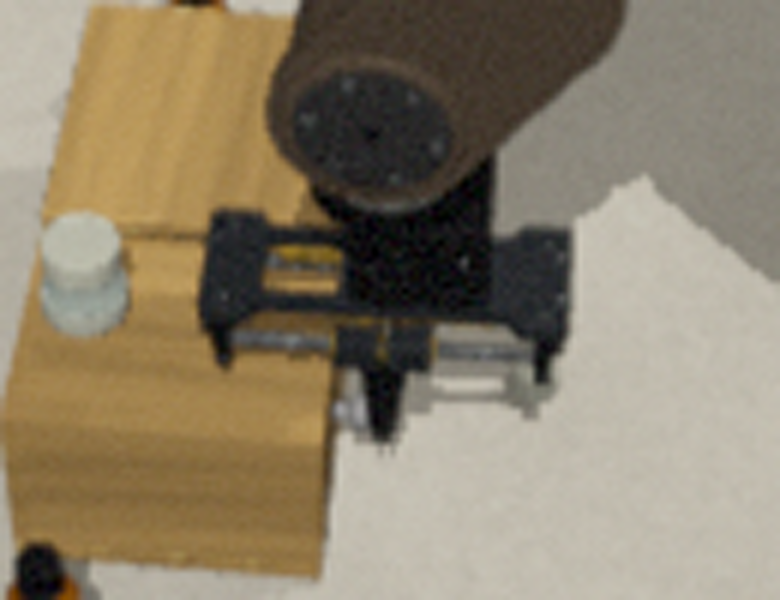

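Request:
jog_arm([
  [0,0,0,0,0,0,0],
  [0,0,0,0,0,0,0],
  [0,0,0,0,-15,0,0],
  [0,0,0,0,-25,0,0],
  [0,0,0,0,0,-40,0],
  [0,0,0,0,0,-50,20],
  [0,0,0,0,0,-45,40],
  [0,0,0,0,0,0,40],
])

```text
t: 6.8
eef_pos: [519.2, 71.1, 263.6]
tcp_rot: [3.135, 0.0, 1.649]
ft_force: [-0.5, -1.2, -0.3]
opening: 0.262
grip_force: 0.0
```

```bash
python3 - <<'E'
from h import *
for n in("top","side"):
    c=cam(n);w=cloud(c);rgb=c["color"].astype(int)
    print(n,[(r["score"],np.round(world(c,*r["location"]))) for r in env.recognise(n,"lid_bar")[:1]+env.recognise(n,"drawer_knob")[:1]])
    d=(rgb.sum(2)<230)&(w[...,2]>105)&(w[...,2]<128)&(w[...,0]<575)&(w[...,0]>530)&(w[...,1]<-20)&(w[...,1]>-130)
    p=w[d];
    for y in range(-130,-20,10):
        q=p[(p[:,1]>y)&(p[:,1]<=y+10)]
        if len(q):print(y+5,len(q),np.round([q[:,0].min(),np.median(q[:,0]),q[:,0].max()]),end=' ')
    print()
print(env.state()["eef_pos"],env.state()["joints"])
E
```

```text
top [(0.59, array([665., -73., 120.]))]
-125 30 [547. 562. 575.] -115 15 [547. 553. 562.] -105 13 [547. 550. 557.] -95 9 [547. 550. 553.] -85 9 [547. 550. 553.] -75 11 [544. 550. 554.] -65 11 [544. 547. 554.] -55 12 [544. 548. 551.] -45 8 [544. 548. 551.] -35 8 [545. 548. 551.] -25 23 [545. 557. 573.] 
side [(0.78, array([672., -39., 120.]))]
-85 1 [547. 547. 547.] -75 5 [546. 549. 552.] -65 3 [548. 551. 551.] -45 2 [545. 545. 545.] -35 3 [544. 544. 547.] -25 12 [542. 546. 574.] 
[517.94830402  71.03811308 259.26329139] [ 9.89058031e-03  3.86710767e-01  1.84609539e+00  7.76300364e-05
  9.10683805e-01 -6.86956483e-02]
```

Request:
jog_arm([
  [0,0,0,-40,5,0,40],
  [0,0,0,-40,5,0,40],
  [0,0,0,-40,5,0,40],
  [0,0,0,-30,5,0,40],
  [0,0,0,0,0,0,40],
  [0,0,0,0,0,0,40],
])

```text
t: 7.85
eef_pos: [549.6, -76.5, 259.7]
tcp_rot: [-3.14, -0.001, 1.649]
ft_force: [0.0, 0.4, -0.2]
opening: 0.424
grip_force: 0.0
```

Request:
jog_arm([
  [0,0,0,0,0,28,40],
  [0,0,0,0,0,28,40],
  [0,0,0,0,0,18,40],
  [0,0,0,0,0,10,40],
  [0,0,0,0,0,0,40],
])

```text
t: 8.48
eef_pos: [549.7, -76.3, 176.1]
tcp_rot: [-3.141, -0.0, 1.65]
ft_force: [0.7, 0.6, 1.1]
opening: 0.42
grip_force: 0.0
```

Request:
jog_arm([
  [0,0,0,0,0,0,20],
  [0,0,0,0,0,0,5],
  [0,0,0,0,0,0,0],
  [0,0,0,0,0,0,0],
  [0,0,0,0,0,0,0],
])

```text
t: 9.1
eef_pos: [550.8, -76.9, 176.8]
tcp_rot: [3.139, 0.0, 1.649]
ft_force: [5.1, 1.3, -2.8]
opening: 0.116
grip_force: 30.0
```

```bash
python3 - <<'E'
import numpy as np
r=np.deg2rad
def T(k):
    t,f=r(2*k),r(1.5*k)
    return np.array([-202*np.cos(t)+6*np.sin(t)+59*np.sin(f),202*np.sin(t)+6*np.cos(t)+59*np.cos(f)])
for k in range(20):
    d=T(k+1)-T(k);f=r(1.5*k)
    print(k,np.round([d@[np.cos(f),-np.sin(f)],d@[-np.sin(f),-np.cos(f)]],1))
E
```

```text
0 [ 1.9 -7. ]
1 [ 1.9 -7. ]
2 [ 2. -7.]
3 [ 2.1 -7. ]
4 [ 2.1 -7. ]
5 [ 2.2 -7. ]
6 [ 2.2 -7. ]
7 [ 2.3 -7. ]
8 [ 2.4 -7. ]
9 [ 2.4 -7. ]
10 [ 2.5 -7. ]
11 [ 2.6 -7. ]
12 [ 2.6 -7. ]
13 [ 2.7 -6.9]
14 [ 2.7 -6.9]
15 [ 2.8 -6.9]
16 [ 2.9 -6.9]
17 [ 2.9 -6.9]
18 [ 3.  -6.9]
19 [ 3.  -6.9]
```

Request:
jog_arm([
  [1.5,0,0,0,1.9,-7,0],
  [1.5,0,0,0,1.9,-7,0],
  [1.5,0,0,0,2,-7,0],
  [1.5,0,0,0,2.1,-7,0],
  [1.5,0,0,0,2.1,-7,0],
  [1.5,0,0,0,2.2,-7,0],
  [1.5,0,0,0,2.2,-7,0],
  [1.5,0,0,0,2.3,-7,0],
  [1.5,0,0,0,2.4,-7,0],
  [1.5,0,0,0,2.4,-7,0],
])

```text
t: 10.35
eef_pos: [580.4, -74.6, 243.1]
tcp_rot: [-2.882, 0.0, 1.649]
ft_force: [9.2, 0.2, -6.8]
opening: 0.119
grip_force: 30.0
```

Request:
jog_arm([
  [1.5,0,0,0,2.5,-7,0],
  [1.5,0,0,0,2.6,-7,0],
  [1.5,0,0,0,2.6,-7,0],
  [1.5,0,0,0,2.7,-6.9,0],
  [1.5,0,0,0,2.7,-6.9,0],
  [1.5,0,0,0,2.8,-6.9,0],
  [1.5,0,0,0,2.9,-6.9,0],
  [1.5,0,0,0,2.9,-6.9,0],
  [1.5,0,0,0,3,-6.9,0],
  [1.5,0,0,0,3,-6.9,0],
])

```text
t: 11.6
eef_pos: [631.0, -70.9, 296.0]
tcp_rot: [-2.619, 0.0, 1.649]
ft_force: [6.1, -2.2, -8.1]
opening: 0.118
grip_force: 30.0
```

Request:
jog_arm([
  [0,0,0,0,0,0,0],
  [0,0,0,0,0,0,0],
  [0,0,0,0,0,0,0],
])

```text
t: 11.98
eef_pos: [630.8, -70.9, 295.9]
tcp_rot: [-2.62, 0.0, 1.649]
ft_force: [6.1, -2.4, -8.1]
opening: 0.115
grip_force: 30.0
```

```bash
python3 - <<'E'
from h import *
c=cam("side");w=cloud(c);rgb=c["color"].astype(int)
s=env.state();print(s["eef_pos"],s["tcp_rot"],s["ft_force"],s["grip_force"])
R=lambda f:np.array([np.sin(f),np.cos(f)])
f=np.pi+s["tcp_rot"][0] if s["tcp_rot"][0]<0 else s["tcp_rot"][0]-np.pi
bz=s["eef_pos"][2]-59*np.cos(f);print("lid deg",np.degrees(np.arcsin((bz-110.5)/202.1)-6/202))
m=(rgb[...,0]-rgb[...,2]>40)&(w[...,2]>130)&(w[...,1]<15)&(w[...,1]>-160)&(w[...,0]>560)&(w[...,0]<780)
p=w[m];n=np.linalg.svd(p-np.median(p,0),full_matrices=False)[2][2];print(len(p),n,np.degrees(np.arccos(abs(n[2]))))
cv2.imwrite("pics/s4.png",cv2.resize(c["color"][110:260,180:380,::-1],(800,600),interpolation=cv2.INTER_CUBIC))
E
```

```text
[630.81748577 -70.93873571 295.93916778] [-2.62024068e+00  4.20236621e-04  1.64932524e+00] [ 6.82692855 -1.7662666  -8.4288948 ] 30.005041658878326
lid deg 39.93532050318093
1149 [0.91758081 0.17072587 0.35902388] 68.95973897667926
```

View pics/s4.png

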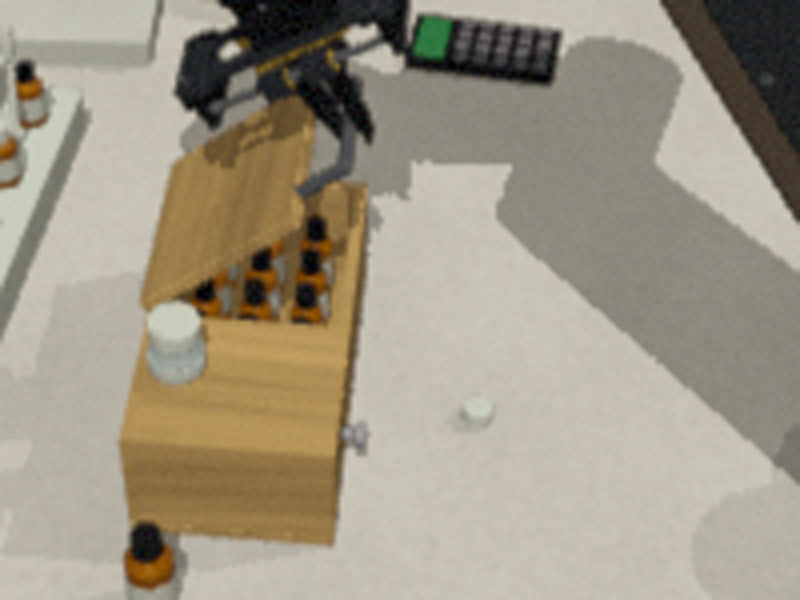

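The picture shows the lid raised, with the fingers on its bar (about 345,150) and the drawer knob shut at (355,435). From the tool pose the lid angle is 39.9°. The depth plane fit gave 69°. I distrust that value because its points mix in other surfaces and the grip hasn't slipped.

```bash
python3 -c "
from cell import env
print(env.job_done())"
```

```text
the job is handed in; nothing more can be done
None
```

I pushed the drawer fully home with the lid down, then raised the lid and handed the job in with the fingers still holding it still at about 40° (39.9° from the tool pose; a depth-image fit read 69°, which I discounted). The verdict was not reported back.

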